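# Hold a contact probe on the green sample

## Robot

A 7-joint arm with a two-finger parallel gripper is mounted at the origin on the work surface; the furniture and walls round the work are solid. World frame = base frame: x ahead of the robot, y to its left, z up, the work surface at z = 0. Lengths are in m, angles in degrees, forces in N, time in s.
With the tool pointing down it reaches from about 0.425 to 0.95 m from the base axis. Payload 4.7 kg.
Tool frame: the origin (TCP) lies midway between the tips of the shut fingers; the grasp point (between the pads) lies 19 mm behind it; y points along the fingers, x is the direction in which the jaws open and shut, and the axes are right-handed (so a half turn about y gives the same grasp; the last joint's range is limited). The gripper opens to 87 mm and grips with 3 to 60 N. Pads are 19 mm wide; open, the fingers measure 117 mm over their backs; the gripper's body (75 mm by 190 mm) begins 51 mm behind the grasp point.
Start: joints at [-77.63, 26.849, -2.785, 87.806, 1.381, 65.374, -4.715], TCP at [0.164, 0.655, 0.223] pointing down, gripper open.
Joint ranges: [-148.3, 148.3], [-19.14, 114.17], [-79.39, 73.82], [5.75, 140.21], [-59.74, 239.74], [12.07, 113.84], [-152.46, 152.46]. Speed limits (degrees/s): [147.25, 147.25, 180, 180, 180, 180, 180].

## Interface

Orientations are given as [roll, pitch, yaw] about the fixed x, y, z axes, in that order (R = Rz(yaw) Ry(pitch) Rx(roll)).
In Python, from plant import manip gives the robot as it stands.
- The arm moves only by the shell command python3 -m crank 'ROWS'. ROWS is text: rows parted by semicolons, each of 5 numbers parted by spaces: the shift along the world's x, y, z in mm, then the turn about the world's z in rad, then the finger opening in mm, from 0 to 87. A call has 1 to 5 rows; each row is the pose to reach, as a shift and turn from the pose commanded when the call began; what a row does not reach only later rows make up. A row lasts 1/10 s, in which the tool goes at most 50 mm and 8.59 degrees, less where a joint would pass 70% of its speed; a pose out of reach is approached as far as the arm can. A call with a gripper value outside its range is refused whole. The fingers move at their own pace and stop on an object; the grip force is fixed at half the most. Time passes only in rows, so rows that repeat a pose let the fingers close. It gives the time, the measured TCP pose, the force and the opening at its end, in the units of the state.
- manip.read_state(): the state, without advancing time (a new reading comes with each control period).
- manip.grab_frame(name): name is "side" or "top" or "wrist"; returns the picture (400x640x3 uint8, red, green, blue); there is no depth.
- manip.camera_info(name): a dict with "fov_y" (degrees; the focal length in pixels is half the picture's height over the tangent of half this angle, whatever the lens; pixels are square), "cx", "cy" (the principal point, pixels), "world_from_camera" (4x4, takes a point from camera to world coordinates). Camera axes: x right, y down, z forward; pixel columns grow to the right and rows downward; lengths in m; the calibration is good to about 2 mm. A picture is of the moment at which its call begins: read the wrist's pose just before it. camera_info takes no time and is no camera call; for the wrist camera it gives the pose at the moment of the call.
- manip.sign_off(): hands the job in, once; it reports no verdict.
The state is a dict: "time": time; "joints": joint angles; "qd": joint speeds; "joint_efforts": joint torques, N m; "tool_pos": TCP position; "ee_rot": TCP orientation; "force": force on the tool from outside, world axes, zero at the start; "moment": the same for the moment, N m; "opening": finger opening in m.
Only numpy, scipy, OpenCV 4.12 (cv2) and the standard library are available. Lean on these libraries where they do the work, as an engineer would, in place of code of your own. Each camera call takes 0.05 s, during which the arm holds its last target. There are 200 camera calls.

## Task

Take the orange-handled probe out of its holder and press its sprung brass tip lightly on the white disc in the ring on the green sample, with the probe square to the sample's tilted face and the tip pushed in about half of its travel, never bottomed out hard. Finish while still gripping the probe and holding it there, steady. Leave the plates at the tilt they are set to, keep the probe off the blue and yellow samples, and do not disturb the other things on the bench.

Things in the scene. Friction and masses are not known exactly. Their poses are not given: they have to be found in the camera images.
- probe: contact probe, 137 mm long, 0.1 to 0.17 kg, upright in its holder. Origin: end of its brass tip when fully out; z runs up from tip to handle. From the tip: brass tip 6 mm thick to 18 mm; steel nose, up to 22 mm thick, to 60; black collar, diameter 39, 60 to 67; orange handle 66 to 132, 26 mm along x, 20 mm along y (grip across y); black cap to 137
- probe_grip (a point): middle of the orange handle's grip zone, on the probe's axis 105 mm above the tip; axes as the probe's
- probe_tip (a point): the very end of the brass tip; moves with the tip as it is pressed in; axes as the probe's
- plunger (a joint): how far the sprung brass tip is pressed into the probe, m: 0 = fully out, 0.012 = bottomed. The spring takes 0.4 N to start and 0.3 N per mm (2.2 N at half travel)
- holder: fixed probe holder: dark base 85x80x8 mm with an upright grey tube, 46 mm outer, 27 mm inner diameter, its rim 75 mm above the bench. The probe's collar rests on the rim, so the probe's tip starts 15 mm above the bench, out of contact. Lift the probe straight up by more than 60 mm to clear it. Origin: centre of the underside.
- spot_green (a point): centre of the white disc (15 mm wide, in a black ring 22 mm wide) on the face of the green sample, the one to test. z: outward normal of the face; x: up the slope. The sample, a 56x52x6 mm green slab, lies between two steel strips (3 mm proud of it, 28 to 33 mm from the spot along x)
- edge_green (a point): middle of the lower edge of the plate under the green sample
- spot_blue (a point): centre of the white disc (15 mm wide, in a black ring 22 mm wide) on the face of the blue sample, not to be touched by the probe. z: outward normal of the face; x: up the slope. The sample, a 56x52x6 mm blue slab, lies between two steel strips (3 mm proud of it, 28 to 33 mm from the spot along x)
- edge_blue (a point): middle of the lower edge of the plate under the blue sample
- spot_yellow (a point): centre of the white disc (15 mm wide, in a black ring 22 mm wide) on the face of the yellow sample, not to be touched by the probe. z: outward normal of the face; x: up the slope. The sample, a 56x52x6 mm yellow slab, lies between two steel strips (3 mm proud of it, 28 to 33 mm from the spot along x)
- edge_yellow (a point): middle of the lower edge of the plate under the yellow sample
- beaker: bystander: glass beaker, 72 wide, 94 tall, right rear (sizes in mm); origin at the centre of its underside
- wash_bottle: bystander: white wash bottle with red cap, 225 tall, right rear corner (sizes in mm); origin at the centre of its underside
- flask: bystander: conical glass flask, 67 wide, 114 tall, left (sizes in mm); origin at the centre of its underside
- tape: bystander: cream roll of tape lying flat, 68 across, 19 tall, on the left (sizes in mm); origin at the centre of its underside
- timer: bystander: white timer with three buttons, 70x62x18, on the right (sizes in mm); origin at the centre of its underside
- marker: bystander: white marker with black cap lying flat, 136 long, on the left (sizes in mm); origin at the centre of its underside
- cylinder_100: bystander: glass measuring cylinder on a blue foot, 235 tall, left rear (sizes in mm); origin at the centre of its underside
- reagent_3: bystander: amber bottle with black cap, 116 tall, left rear (sizes in mm); origin at the centre of its underside
- plate_green: aluminium plate 70x66x6 mm with the green sample, tilted 0.2 to 0.4 rad, lower edge towards the robot, in a fixed stage 84x94 mm. Origin on its level, stiff tilt axis (0.5 N m to turn), 48 mm above the bench, 9 mm below the spot; axes as the spot's. Light pressing on the disc does not turn it
- plate_blue: aluminium plate 70x66x6 mm with the blue sample, tilted 0.2 to 0.4 rad, lower edge towards the robot, in a fixed stage 84x94 mm. Origin on its level, stiff tilt axis (0.5 N m to turn), 48 mm above the bench, 9 mm below the spot; axes as the spot's. Light pressing on the disc does not turn it
- plate_yellow: aluminium plate 70x66x6 mm with the yellow sample, tilted 0.2 to 0.4 rad, lower edge towards the robot, in a fixed stage 84x94 mm. Origin on its level, stiff tilt axis (0.5 N m to turn), 48 mm above the bench, 9 mm below the spot; axes as the spot's. Light pressing on the disc does not turn it
Mind the look-alikes: they are no part of the job. Leave any purple or turquoise look-alike of the part that bears spot_green alone.

How it is judged:
By the outcome, as a careful person would: the job done as asked, in the order asked, and still so for the second after the job is handed in, while the arm keeps its last pose, push and grip.
It also fails if it takes over 48 s, if anything falls off the work surface, if the arm or the gripper's body presses on something with over 40 N, if the wrist force passes 120 N, or if a joint passes its speed limit or range.

## Working session

There is one attempt and no reset: what is moved stays moved. The work goes in short steps, Python scripts to look and compute and a shell command to move; the robot and the scene stay as the last step left them, time stands still between calls to the robot, and variables do not carry over. Pictures are saved under pics/ and viewed, about 8 in all and at most 12, crops included, and the job is handed in when it is done.

```bash
mkdir -p pics; ls; cat > h.py <<'E'
import numpy as np, cv2
from plant import manip
def cam(n):
    i=manip.camera_info(n); f=200/np.tan(np.radians(i['fov_y']/2)); return f,i['cx'],i['cy'],np.array(i['world_from_camera'])
def ray(c,u,v):
    f,cx,cy,T=c; d=T[:3,:3]@np.array([(u-cx)/f,(v-cy)/f,1]); return T[:3,3],d/np.linalg.norm(d)
def onz(c,u,v,z):
    o,d=ray(c,u,v); return o+d*(z-o[2])/d[2]
def tri(c1,p1,c2,p2):
    o1,d1=ray(c1,*p1);o2,d2=ray(c2,*p2)
    s=np.linalg.lstsq(np.stack([d1,-d2],1),o2-o1,rcond=None)[0]
    a,b=o1+s[0]*d1,o2+s[1]*d2; return (a+b)/2,np.linalg.norm(a-b)
def proj(c,P):
    f,cx,cy,T=c; q=T[:3,:3].T@(np.array(P)-T[:3,3]); return np.array([cx+f*q[0]/q[2],cy+f*q[1]/q[2]])
def grab(n,fn=None):
    im=cv2.cvtColor(manip.grab_frame(n),cv2.COLOR_RGB2BGR)
    if fn: cv2.imwrite('pics/'+fn+'.png',im)
    return im
E
python3 - <<'E'
from h import *
np.set_printoptions(precision=4,suppress=True)
print(manip.read_state())
for n in('side','top'):
    grab(n,n+'0'); print(n,cam(n))
E
```

```text
pics
{'time': 0.0, 'joints': array([-77.6291,  26.8971,  -2.7852,  87.8745,   1.3818,  65.3734,
        -4.7157]), 'qd': array([ 0.0201, -0.1028,  0.0635,  0.1292,  0.0541, -0.0682, -0.0275]), 'joint_efforts': array([ -0.0005, -50.7982,  -0.081 , -23.615 ,  -0.0615,   0.0383,
         0.0002]), 'tool_pos': array([0.1634, 0.6543, 0.2215]), 'ee_rot': array([-90.0045,   0.1113,  75.976 ]), 'force': array([ 0.6822, -0.6586,  0.5805]), 'moment': array([ 0.0123,  0.0015, -0.0325]), 'opening': 0.08680823114626121}
side (np.float64(516.9238257545459), 322.10247393969973, 195.4664451408071, array([[ 0.924 , -0.2359,  0.301 , -0.2201],
       [-0.3824, -0.5684,  0.7285, -1.5339],
       [-0.0008, -0.7882, -0.6154,  1.3993],
       [ 0.    ,  0.    ,  0.    ,  1.    ]]))
top (np.float64(504.26806095513996), 315.492534267238, 199.01271823328676, array([[ 0.4092, -0.8556,  0.317 , -0.1631],
       [-0.9124, -0.3859,  0.136 , -0.2728],
       [ 0.006 , -0.3449, -0.9386,  1.8339],
       [ 0.    ,  0.    ,  0.    ,  1.    ]]))
```

View pics/side0.png

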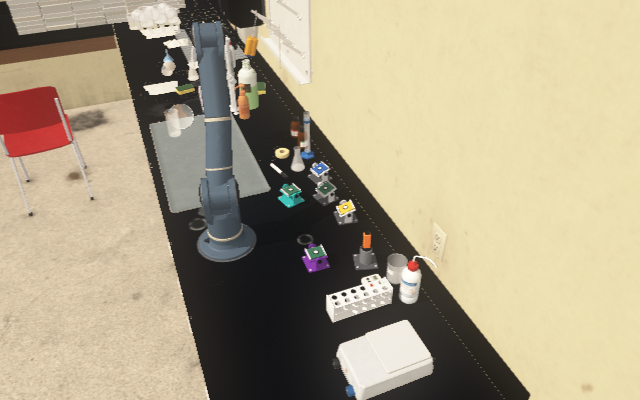

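View pics/top0.png

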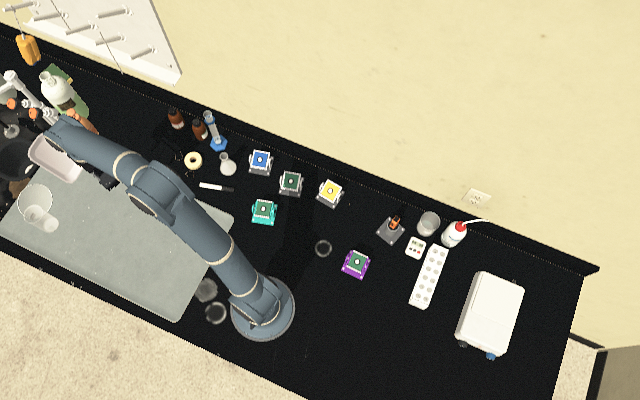

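```bash
python3 - <<'E'
from h import *
np.set_printoptions(precision=4,suppress=True)
s,t=cam('side'),cam('top')
S,T=cv2.imread('pics/side0.png'),cv2.imread('pics/top0.png')
def cen(im,lo,hi,box):
    x0,y0,x1,y1=box; m=cv2.inRange(cv2.cvtColor(im[y0:y1,x0:x1],cv2.COLOR_BGR2HSV),lo,hi)
    n,_,st,c=cv2.connectedComponentsWithStats(m); 
    k=1+np.argmax(st[1:,4]); return c[k]+[x0,y0],st[k]
os,ss=cen(S,(5,150,120),(18,255,255),(350,225,380,255)); ot,st=cen(T,(5,150,120),(18,255,255),(375,205,410,240))
print('orange',os,ss,ot,st,tri(s,os,t,ot))
for n,a,b in(('blue',(320,170),(260.5,160.5)),('green',(325,188),(290.5,183)),('yellow',(346,208),(330,191.5))):
    print(n,tri(s,a,t,b),onz(s,*a,.057),onz(t,*b,.057))
def up(im,b,k,fn):
    return cv2.resize(im[b[1]:b[3],b[0]:b[2]],None,fx=k,fy=k,interpolation=cv2.INTER_CUBIC)
a=up(S,(300,150,400,280),4,'');b=up(T,(240,140,340,270),4,'')
cv2.imwrite('pics/z0.png',np.hstack([a,b]))
E
```

```text
orange [366.2672 240.4741] [ 12   7   9  16 116] [393.7719 222.9825] [14 12 11 12 57] (array([ 0.4538, -0.3166,  0.1105]), np.float64(0.005756494029398497))
blue (array([0.5021, 0.2463, 0.0447]), np.float64(0.006241016150304913)) [0.4989 0.2309 0.057 ] [0.4942 0.2429 0.057 ]
green (array([0.4622, 0.0972, 0.0573]), np.float64(0.010009151224246306)) [0.4679 0.0985 0.057 ] [0.4571 0.0977 0.057 ]
yellow (array([ 0.494 , -0.0526,  0.05  ]), np.float64(0.008261078529819827)) [ 0.4949 -0.0594  0.057 ] [ 0.4871 -0.0529  0.057 ]
```

View pics/z0.png

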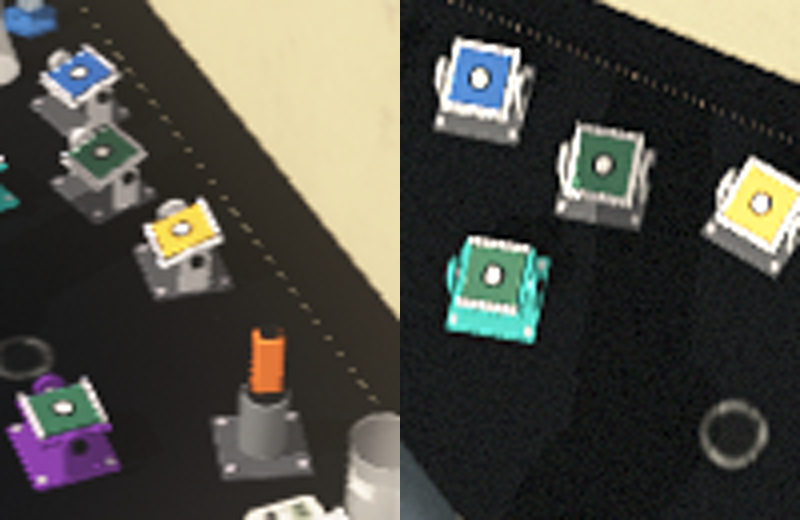

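```bash
python3 -m crank '0 0 50 0 87;40 -30 90 -0.1 87;80 -60 120 -0.24 87;110 -95 120 -0.38 87;140 -130 120 -0.5 87'
python3 -m crank '40 -40 0 -0.14 87;70 -80 0 -0.28 87;100 -120 0 -0.42 87;130 -165 0 -0.56 87;150 -210 0 -0.7 87'
python3 -m crank '10 -45 0 -0.14 87;15 -90 0 -0.28 87;15 -135 0 -0.3 87;15 -180 0 -0.3 87;15 -200 0 -0.3 87'
python3 - <<'E'
from h import *
np.set_printoptions(precision=4,suppress=True)
print(manip.read_state()); c=cam('wrist');grab('wrist','w1');print(c, proj(c,(.46,.1,.057)))
E
```

```text
time: 0.6
tool_pos: [0.2974, 0.5329, 0.3435]
ee_rot: [-90.0, -0.2, 47.1]
force: [0.4, 0.0, -0.1]
opening: 0.0865
time: 1.1
tool_pos: [0.4428, 0.3303, 0.3416]
ee_rot: [-90.0, 0.0, 6.9]
force: [1.2, -0.9, 1.0]
opening: 0.087
time: 1.6
tool_pos: [0.4565, 0.1273, 0.342]
ee_rot: [-90.0, 0.0, -10.3]
force: [0.3, 0.5, 0.4]
opening: 0.0871
{'time': 1.6, 'joints': array([-47.1653,   1.6168,  27.5001, 105.3929,  -0.7573,  73.204 ,
       -29.7678]), 'qd': array([ 9.6917, -5.9955,  6.0417,  5.5655,  1.1211, -0.9694, 17.7519]), 'joint_efforts': array([ -0.8463, -23.0612,   0.1058, -24.6303,  -0.0293,   0.0981,
        -0.1368]), 'tool_pos': array([0.4565, 0.1273, 0.342 ]), 'ee_rot': array([-90.0335,   0.015 , -10.3125]), 'force': array([0.3344, 0.4775, 0.4359]), 'moment': array([-0.0862,  0.0563, -0.0117]), 'opening': 0.08706761596235209}
(np.float64(323.5422329793765), 320.9807312280866, 195.80244673996296, array([[ 0.9839, -0.1726, -0.0455,  0.4702],
       [-0.1785, -0.9502, -0.2553,  0.1961],
       [ 0.0008,  0.2593, -0.9658,  0.5035],
       [ 0.    ,  0.    ,  0.    ,  1.    ]])) [325.7561 179.7156]
```

View pics/w1.png

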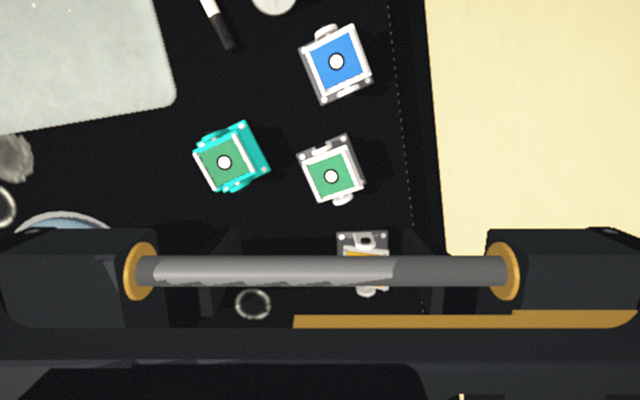

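```bash
python3 -m crank '0 -30 0 -0.14 87;0 -60 0 -0.29 87;0 -90 0 -0.43 87;0 -120 0 -0.58 87;0 -120 0 -0.72 87' >/dev/null
python3 -m crank '0 -25 -10 -0.14 87;0 -50 -20 -0.29 87;0 -75 -40 -0.43 87;0 -100 -60 -0.58 87;0 -120 -60 -0.72 87' >/dev/null
python3 -m crank '0 0 0 0 87;0 0 0 0 87;0 0 0 0 87'
python3 - <<'E'
from h import *
np.set_printoptions(precision=4,suppress=True)
print(manip.read_state()['joints']); c=cam('wrist');im=grab('wrist','w2');np.save('w2.npy',np.r_[c[0],c[1],c[2],c[3].ravel()]);
st=manip.read_state()
print(c, proj(c,(.46,.1,.057)),proj(c,(.454,-.317,.147)),proj(c,(.454,-.317,.075)),'tcp',proj(c,st['tool_pos']),proj(c,st['tool_pos']+[0,0,.05]))
E
```

```text
time: 2.95
tool_pos: [0.4571, -0.1062, 0.2822]
ee_rot: [-90.0, 0.0, -92.3]
force: [0.9, 0.2, 0.4]
opening: 0.0872
[-31.8682   3.7553  42.681  111.8808  -2.8327  65.3695 -80.3212]
(np.float64(323.5422329793765), 320.9807312280866, 195.80244673996296, array([[-0.0387, -0.9655, -0.2575,  0.5287],
       [-0.9993,  0.0372,  0.0106, -0.1098],
       [-0.0006,  0.2577, -0.9662,  0.4437],
       [ 0.    ,  0.    ,  0.    ,  1.    ]])) [150.9875 174.8467] [544.7378 182.9809] [503.0789 169.2894] tcp [319.6924 247.026 ] [319.1228 299.6614]
```

View pics/w2.png

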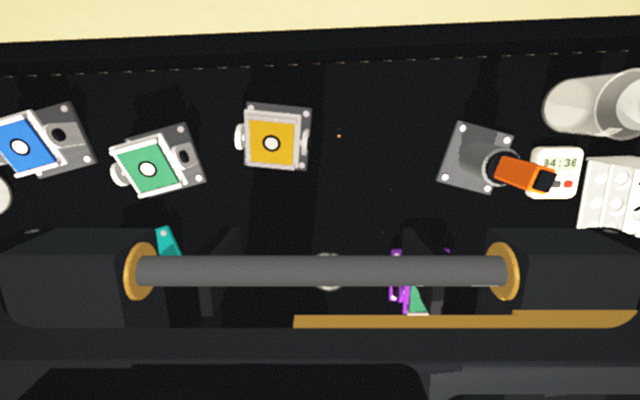

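```bash
cat > m.py <<'E'
from h import *
np.set_printoptions(precision=4,suppress=True)
c1=(323.54223,320.98073,195.80245,np.array([[ 0.9839, -0.1726, -0.0455,  0.4702],[-0.1785, -0.9502, -0.2553,  0.1961],[ 0.0008,  0.2593, -0.9658,  0.5035],[0,0,0,1]]))
v=np.load('w2.npy'); c2=(v[0],v[1],v[2],v[3:].reshape(4,4))
def quad(im,seed,lo,hi):
    x,y=seed; hsv=cv2.cvtColor(im,cv2.COLOR_BGR2HSV); m=cv2.inRange(hsv,lo,hi)
    w=np.zeros_like(m); w[y-50:y+50,x-45:x+45]=m[y-50:y+50,x-45:x+45]
    m=cv2.morphologyEx(w,cv2.MORPH_CLOSE,np.ones((3,3)))
    n,l,st,_=cv2.connectedComponentsWithStats(m); k=1+np.argmax(st[1:,4])
    ct=cv2.findContours((l==k).astype('u1'),0,2)[0][0]
    h=cv2.convexHull(ct)
    for e in np.linspace(.01,.2,40):
        q=cv2.approxPolyDP(h,e*cv2.arcLength(h,True),True)
        if len(q)==4: break
    # refine: fit lines to contour pts of each side
    q=q[:,0].astype(float); P=ct[:,0].astype(float); L=[]
    for i in range(4):
        a,b=q[i],q[(i+1)%4]; d=(b-a)/np.linalg.norm(b-a); t=(P-a)@d; s=abs((P-a)@[-d[1],d[0]]); ln=np.linalg.norm(b-a)
        f=cv2.fitLine(P[(s<2.5)&(t>.15*ln)&(t<.85*ln)].astype('f4'),cv2.DIST_HUBER,0,.01,.01).ravel(); L.append(f)
    R=[]
    for i in range(4):
        A,B=L[i-1],L[i]; s=np.linalg.solve(np.array([[A[0],-B[0]],[A[1],-B[1]]]),[B[2]-A[2],B[3]-A[3]]); R.append(A[2:]+s[0]*A[:2])
    return np.array(R)
def spot(im,seed):
    x,y=seed; g=im[y-8:y+9,x-8:x+9].min(2); m=(g>170).astype('u1')
    n,l,st,c=cv2.connectedComponentsWithStats(m); k=l[8,8]; return c[k]+[x-8,y-8],st[k]
if __name__=='__main__':
    A,B=cv2.imread('pics/w1.png'),cv2.imread('pics/w2.png')
    G=((60,60,40),(88,255,255))
    p1,p2=spot(A,(331,177)),spot(B,(147,169)); print(p1,p2); S,e=tri(c1,p1[0],c2,p2[0]); print('spot',S,e,onz(c1,*p1[0],.0566),onz(c2,*p2[0],.0566))
    q1,q2=quad(A,(331,177),*G),quad(B,(147,169),*G)
    # order by rough world xy angle
    def order(c,q):
        w=np.array([onz(c,*p,.057)for p in q]); o=np.argsort(np.arctan2(*(w-w.mean(0))[:,[1,0]].T)); return q[o]
    q1,q2=order(c1,q1),order(c2,q2); print(q1,q2)
    C=[tri(c1,a,c2,b) for a,b in zip(q1,q2)]
    for x in C: print(x)
    C=np.array([x[0]for x in C]); print([np.linalg.norm(C[i]-C[i-1])for i in range(4)])
    ctr=C.mean(0);n=np.linalg.svd(C-ctr)[2][2];n*=np.sign(n[2]); print('n',n,'tilt',np.arccos(n[2]),'dir of upslope',np.degrees(np.arctan2(-n[1],-n[0])),ctr)
    om=cv2.inRange(cv2.cvtColor(B,cv2.COLOR_BGR2HSV),(5,150,80),(18,255,255)); print(cv2.boundingRect(om[100:220,400:]))
    z=lambda im,b:cv2.resize(im[b[1]:b[3],b[0]:b[2]],None,fx=5,fy=5,interpolation=cv2.INTER_CUBIC)
    cv2.imwrite('pics/z2.png',z(B,(430,110,570,210)))
E
python3 m.py
```

```text
(array([330.6887, 176.0094]), array([  2,   2,  12,  11, 106], dtype=int32)) (array([147.1268, 168.6408]), array([  1,   2,  15,  12, 142], dtype=int32))
spot [0.4677 0.1038 0.0562] 8.506846372837939e-05 [0.4677 0.1039 0.0566] [0.4677 0.1036 0.0566]
[[321.1497 196.6131]
 [353.2007 185.3097]
 [340.6721 153.7627]
 [307.5676 166.0061]] [[178.2551 180.9905]
 [156.6721 143.1276]
 [117.0923 155.3511]
 [140.9188 192.0042]]
(array([0.4486, 0.0736, 0.0448]), np.float64(5.996755963956541e-05))
(array([0.4973, 0.0856, 0.0587]), np.float64(0.0012249891267408224))
(array([0.4861, 0.1331, 0.0624]), np.float64(0.0006687473255281937))
(array([0.4373, 0.122 , 0.0471]), np.float64(0.0009716557741950282))
[np.float64(0.049793483552732075), np.float64(0.052026947162650494), np.float64(0.04890205557648018), np.float64(0.05237536562905512)]
n [-0.2589 -0.1202  0.9584] tilt 0.28948984434368835 dir of upslope 24.906588118433955 [0.4673 0.1036 0.0533]
(93, 55, 72, 38)
```

View pics/z2.png

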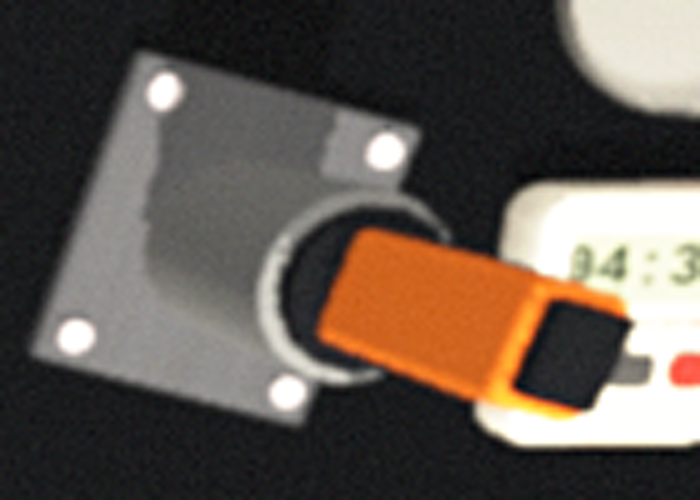

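```bash
python3 - <<'E'
from m import *
P=np.array([[562,300],[630,320],[590,408],[517,388]])/5+[430,110]
W=np.array([onz(c2,*p,.152) for p in P]); print(W,W.mean(0))
for i in range(4):
    d=W[(i+1)%4]-W[i]; print(np.linalg.norm(d),np.degrees(np.arctan2(d[1],d[0])))
Q=np.array([[140,50],[420,128],[300,425],[32,352]])/5+[430,110]
W=np.array([onz(c2,*p,.008) for p in Q]); print(W,W.mean(0))
for i in range(4):
    d=W[(i+1)%4]-W[i]; print(np.linalg.norm(d),np.degrees(np.arctan2(d[1],d[0])))
# rim ellipse centre approx
print(onz(c2,430+350/5,110+285/5,.075))
B=cv2.imread('pics/w2.png')
E
```

```text
[[ 0.4676 -0.3097  0.152 ]
 [ 0.4633 -0.3226  0.152 ]
 [ 0.4469 -0.3177  0.152 ]
 [ 0.4513 -0.3036  0.152 ]] [ 0.4573 -0.3134  0.152 ]
0.013627038258883702 -108.02965343164273
0.017185879086634423 163.21999322493258
0.014717179276085793 72.73602572307797
0.017393122899211747 -20.38242882493393
[[ 0.5085 -0.2886  0.008 ]
 [ 0.4854 -0.3643  0.008 ]
 [ 0.4047 -0.3403  0.008 ]
 [ 0.4284 -0.2646  0.008 ]] [ 0.4567 -0.3145  0.008 ]
0.07913373204498889 -106.9854696161026
0.08418509012826256 163.4259737937015
0.07929641418727806 72.59936799964078
0.08360952521967585 -16.681251966534205
[ 0.4568 -0.3132  0.075 ]
```

```bash
python3 - <<'E'
from m import *
s,t=cam('side'),cam('top')
print('bottle cap',tri(s,(412,265),t,(461,226)),'bottle base',onz(s,410,299,0),onz(t,450,243,.0))
print('beaker rim',tri(s,(398,260),t,(429,217)),onz(s,397,279,0))
E
python3 -m crank '0 -50 0 -0.1 87;0 -100 0 -0.2 87;0 -150 -20 -0.26 87;0 -190 -40 -0.26 87;0 -208 -60 -0.26 87'
python3 -m crank '0 0 -10 0 87;0 0 -20 0 87;0 0 -20 0 87'
python3 - <<'E'
from m import *
c=cam('wrist');im=grab('wrist','w3');s=manip.read_state();print(s['tool_pos'],s['ee_rot'],s['joints'],c[3][:3,3],proj(c,(.4569,-.3138,.152)),proj(c,(.4569,-.3138,.147)))
E
```

```text
bottle cap (array([ 0.5167, -0.5313,  0.1639]), np.float64(0.0012448201947450846)) bottle base [ 0.5232 -0.5395  0.    ] [ 0.5035 -0.5403  0.    ]
beaker rim (array([ 0.5324, -0.4256,  0.0841]), np.float64(0.0040831708741744495)) [ 0.5272 -0.4391  0.    ]
time: 3.5
tool_pos: [0.4565, -0.3192, 0.2217]
ee_rot: [-89.9, -0.1, -107.5]
force: [0.0, 0.4, 1.6]
opening: 0.0869
time: 3.8
tool_pos: [0.4571, -0.3132, 0.201]
ee_rot: [-90.1, 0.1, -107.2]
force: [-0.6, 0.4, 0.0]
opening: 0.087
[ 0.4575 -0.3137  0.2019] [ -90.0283    0.0711 -107.18  ] [ -7.489   21.6088  48.7896 107.8092 -18.9144  59.0407 -57.9447] [ 0.5259 -0.3352  0.3623] [321.4051 217.7028] [321.411  215.3801]
```

View pics/w3.png

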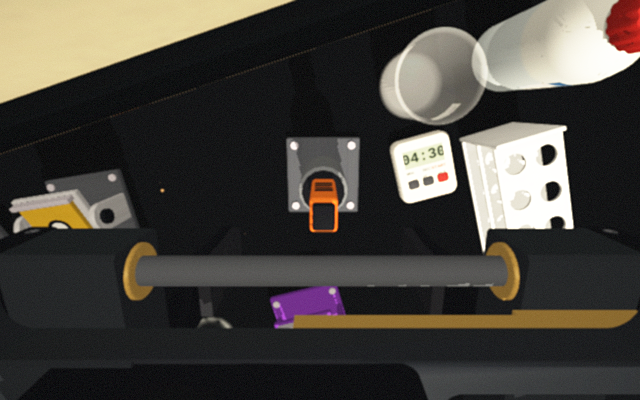

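```bash
python3 -m crank '0 0 -30 0 87;0 0 -60 0 87;0 0 -85 0 87;0 0 -100 0 87;0 0 -101 0 87'
python3 -m crank '0 0 0 0 87;0 0 0 0 40;0 0 0 0 10;0 0 0 0 10;0 0 0 0 10'
python3 -m crank '0 0 0 0 10;0 0 0 0 10;0 0 0 0 10'
python3 -m crank '0 0 10 0 10;0 0 20 0 10;0 0 30 0 10;0 0 30 0 10;0 0 30 0 10'
```

```text
time: 4.35
tool_pos: [0.4568, -0.3143, 0.1002]
ee_rot: [-90.1, 0.1, -107.3]
force: [-0.4, -0.5, 0.4]
opening: 0.0869
time: 4.85
tool_pos: [0.4569, -0.3159, 0.1015]
ee_rot: [-89.9, -0.0, -107.4]
force: [-0.7, -0.4, 0.1]
opening: 0.063
time: 5.15
tool_pos: [0.4567, -0.3157, 0.101]
ee_rot: [-90.0, -0.0, -107.4]
force: [-0.3, -0.0, -0.6]
opening: 0.0386
time: 5.65
tool_pos: [0.4569, -0.3156, 0.1314]
ee_rot: [-90.0, 0.0, -107.4]
force: [-0.6, 0.1, -1.1]
opening: 0.0197
```

```bash
python3 -m crank '0 0 -8 0 10;0 0 -8 0 10;0 0 -8 0 45;0 0 -8 0 45;0 0 -8 0 45'
python3 -m crank '0 0 -10 0 45;0 0 -22 0 45;0 0 -22 0 15;0 0 -22 0 15;0 0 -22 0 15'
python3 -m crank '0 0 0 0 15;0 0 0 0 15;0 0 0 0 15;0 0 0 0 10;0 0 0 0 10'
python3 - <<'E'
from h import *
grab('side','s4');s=manip.read_state();print(s['opening'],s['tool_pos'])
E
```

```text
time: 6.15
tool_pos: [0.4563, -0.3155, 0.1224]
ee_rot: [-90.1, -0.0, -107.4]
force: [0.3, 0.1, -0.1]
opening: 0.0364
time: 6.65
tool_pos: [0.4568, -0.316, 0.101]
ee_rot: [-90.0, -0.0, -107.4]
force: [0.3, -0.7, 0.3]
opening: 0.0284
time: 7.15
tool_pos: [0.4569, -0.3158, 0.1013]
ee_rot: [-90.0, 0.0, -107.4]
force: [1.0, 1.2, 1.4]
opening: 0.0198
0.01968758833763579 [ 0.45692979 -0.31577342  0.10127574]
```

```bash
python3 -m crank '0 0 8 0 10;0 0 16 0 10;0 0 24 0 10;0 0 30 0 10;0 0 30 0 10'
python3 -m crank '-2 0.6 0 0 10;-4 1.2 0 0 10;-6 1.8 0 0 10;-8 2.4 0 0 10;-8 2.4 0 0 10'
python3 -m crank '-2 0.6 0 0 10;-4 1.2 0 0 10;-6 1.8 0 0 10;-8 2.4 0 0 10;-8 2.4 0 0 10'
python3 - <<'E'
from h import *
grab('side','s5');grab('wrist','w5');s=manip.read_state();print(s['force'],s['moment'],s['tool_pos'])
z=lambda n,b:cv2.resize(cv2.imread('pics/'+n+'.png')[b[1]:b[3],b[0]:b[2]],(400,500),interpolation=cv2.INTER_CUBIC)
c=cam('wrist');print(proj(c,s['tool_pos']+[0,0,.019]))
cv2.imwrite('pics/z5.png',np.hstack([z('s5',(340,215,396,285)),z('w5',(240,200,400,400))]))
E
```

```text
time: 7.7
tool_pos: [0.4573, -0.3162, 0.1322]
ee_rot: [-89.9, -0.0, -107.4]
force: [-0.9, -0.2, -1.5]
opening: 0.0197
time: 8.2
tool_pos: [0.4503, -0.3138, 0.1315]
ee_rot: [-89.8, -0.0, -107.4]
force: [4.5, -1.0, -2.5]
opening: 0.0196
time: 8.7
tool_pos: [0.4442, -0.3119, 0.1322]
ee_rot: [-89.6, -0.1, -107.3]
force: [7.3, -1.4, -1.9]
opening: 0.0201
[ 7.69597262 -1.34381696 -1.88455029] [-0.41844737 -1.99963679  0.01654106] [ 0.4442104  -0.31187045  0.13221971]
[320.11505986 263.1675394 ]
```

View pics/z5.png

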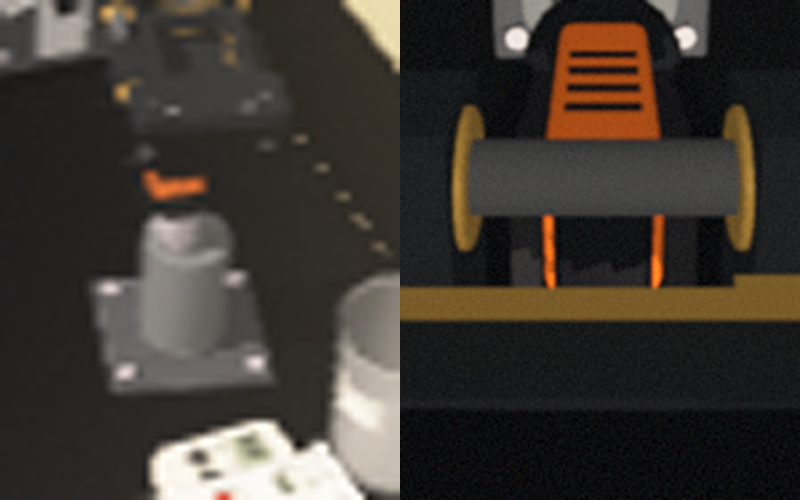

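```bash
python3 -m crank '-2 0.6 0 0 10;-4 1.2 0 0 10;-6 1.8 0 0 10;-8 2.4 0 0 10;-8 2.4 0 0 10'
python3 -m crank '-2 0.6 0 0 10;-4 1.2 0 0 10;-4 1.2 0 0 10'
```

```text
time: 9.3
tool_pos: [0.4363, -0.3095, 0.1322]
ee_rot: [-89.6, -0.1, -107.3]
force: [7.6, -1.2, -2.6]
opening: 0.0199
time: 9.6
tool_pos: [0.4323, -0.3083, 0.1323]
ee_rot: [-89.6, -0.1, -107.3]
force: [7.6, -1.0, -0.9]
opening: 0.0198
```

```bash
python3 -m crank '1.5 -0.5 0 0 10;3 -1 0 0 10;3 -1 0 0 10'
python3 -m crank '3 -1 20 0 10;3 -1 40 0 10;3 -1 60 0 10;3 -1 80 0 10;3 -1 80 0 10'
python3 -m crank '0 0 40 0 10;0 0 50 0 10;0 0 50 0 10;0 0 50 0 10'
python3 - <<'E'
from h import *
np.set_printoptions(precision=4,suppress=True)
s=manip.read_state();c=cam('wrist');grab('wrist','w6');print(s['force'],s['tool_pos'],s['ee_rot'])
np.save('w6.npy',np.r_[c[0],c[1],c[2],c[3].ravel()])
yaw=np.radians(s['ee_rot'][2]);L=np.array([np.sin(yaw),-np.cos(yaw),0]);print(L)
g=s['tool_pos']+[0,0,.019]
for th in (.2,.25,.3,.35):
    ax=np.array([0,0,-1])*np.cos(th)-L*np.sin(th); print(th,[proj(c,g+ax*k).round(1) for k in(.038,.045,.087,.105)])
im=cv2.imread('pics/w6.png');cv2.imwrite('pics/z6.png',cv2.resize(im[40:240,240:400],None,fx=4,fy=3,interpolation=cv2.INTER_CUBIC)[:600])
E
```

```text
time: 9.9
tool_pos: [0.433, -0.3087, 0.1318]
ee_rot: [-89.9, -0.0, -107.3]
force: [4.2, 0.3, 3.9]
opening: 0.0197
time: 10.4
tool_pos: [0.4338, -0.3102, 0.2122]
ee_rot: [-90.0, -0.0, -107.4]
force: [0.5, 0.5, -0.9]
opening: 0.0199
time: 10.8
tool_pos: [0.4336, -0.3085, 0.2593]
ee_rot: [-90.2, 0.0, -107.4]
force: [0.6, 0.1, -2.0]
opening: 0.02
[ 0.6178  0.1308 -1.9754] [ 0.4336 -0.3085  0.2593] [ -90.1849    0.037  -107.3685]
[-0.9544  0.2985  0.    ]
0.2 [array([320.3, 222.5]), array([320.3, 216.5]), array([320.5, 187.2]), array([320.6, 177.3])]
0.25 [array([320.3, 219.8]), array([320.3, 213.3]), array([320.5, 181.7]), array([320.6, 171.1])]
0.3 [array([320.3, 217.1]), array([320.3, 210.2]), array([320.5, 176.4]), array([320.6, 164.8])]
0.35 [array([320.3, 214.5]), array([320.3, 207.2]), array([320.5, 171. ]), array([320.6, 158.6])]
```

View pics/z6.png

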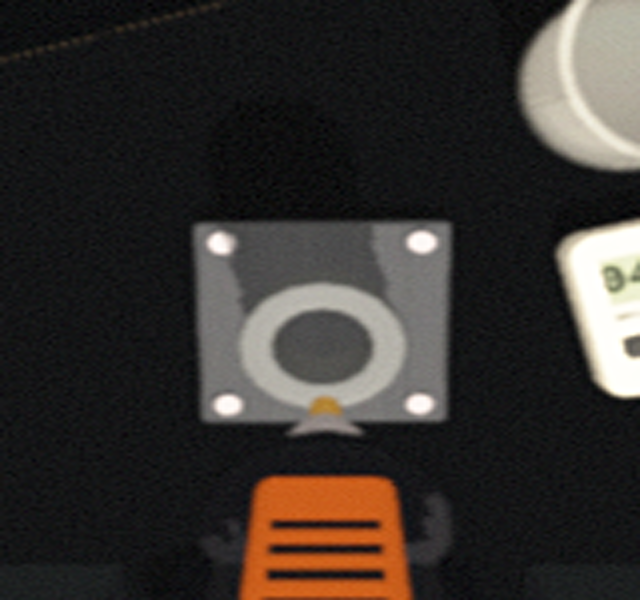

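```bash
cat > tilt.py <<'E'
from h import *
from scipy.optimize import least_squares
def tilt(c,tp,yaw,rt,rh,lead=.003):
    L=np.array([np.sin(yaw),-np.cos(yaw),0]);g=tp+[0,0,.019]
    def f(p):
        th,sl=p; ax=np.array([0,0,-1])*np.cos(th)-L*np.sin(th); pp=-L*np.cos(th)+np.array([0,0,1])*np.sin(th)
        return [proj(c,g+ax*(.105+sl)+lead*pp)[1]-rt, proj(c,g+ax*(.039+sl)+.013*pp)[1]-rh]
    return least_squares(f,[.25,0]).x, [ (th,np.round(f((th,0)),1)) for th in(.2,.24,.28)]
if __name__=='__main__':
    im=cv2.imread('pics/w6.png'); print(im[164:204,320:323].mean(1).astype(int).tolist())
    v=np.load('w6.npy');c=(v[0],v[1],v[2],v[3:].reshape(4,4))
    print(tilt(c,np.array([.4336,-.3085,.2593]),np.radians(-107.37),172.3,199))
E
python3 tilt.py
```

```text
[[78, 80, 81], [80, 83, 82], [78, 80, 81], [91, 95, 96], [140, 147, 147], [168, 175, 177], [171, 179, 180], [158, 171, 180], [108, 150, 179], [64, 134, 178], [50, 130, 175], [56, 133, 179], [59, 133, 176], [85, 131, 165], [118, 133, 151], [129, 133, 141], [131, 133, 143], [139, 142, 152], [129, 133, 142], [82, 86, 92], [35, 33, 36], [18, 16, 16], [19, 18, 17], [23, 23, 20], [26, 22, 23], [23, 22, 19], [24, 20, 22], [22, 21, 21], [23, 21, 20], [24, 22, 24], [21, 18, 21], [24, 23, 22], [26, 22, 20], [24, 19, 19], [25, 41, 82], [25, 77, 175], [30, 96, 207], [28, 95, 206], [28, 94, 205], [29, 94, 205]]
(array([0.1943723 , 0.00435081]), [(0.2, array([1.4, 3.1])), (0.24, array([-3.6,  1.2])), (0.28, array([-8.5, -0.7]))])
```

```bash
python3 - <<'E'
from h import *
v=np.load('w6.npy');c=(v[0],v[1],v[2],v[3:].reshape(4,4))
yaw=np.radians(-107.37);L=np.array([np.sin(yaw),-np.cos(yaw),0]);g=np.array([.4336,-.3085,.2593])+[0,0,.019]
for th in(.19,.21,.23):
  for sl in (0,.003,.005):
    ax=np.array([0,0,-1])*np.cos(th)-L*np.sin(th); pp=-L*np.cos(th)+np.array([0,0,1])*np.sin(th)
    print(th,sl,[round(proj(c,g+ax*(k+sl)+r*pp)[1],1) for k,r in((.105,.003),(.087,.003),(.045,.0195),(.038,.0195),(.039,.013))])
print('obs tip 171.8 brass/nose 177.5 collar 183 handle 198.3')
E
```

```text
0.19 0 [np.float64(175.0), np.float64(184.5), np.float64(188.0), np.float64(193.2), np.float64(202.6)]
0.19 0.003 [np.float64(173.5), np.float64(182.8), np.float64(185.9), np.float64(190.9), np.float64(200.3)]
0.19 0.005 [np.float64(172.6), np.float64(181.7), np.float64(184.5), np.float64(189.4), np.float64(198.8)]
0.21 0 [np.float64(172.5), np.float64(182.3), np.float64(186.9), np.float64(192.3), np.float64(201.7)]
0.21 0.003 [np.float64(171.0), np.float64(180.6), np.float64(184.7), np.float64(189.9), np.float64(199.2)]
0.21 0.005 [np.float64(170.0), np.float64(179.5), np.float64(183.2), np.float64(188.4), np.float64(197.6)]
0.23 0 [np.float64(170.0), np.float64(180.2), np.float64(185.8), np.float64(191.4), np.float64(200.7)]
0.23 0.003 [np.float64(168.4), np.float64(178.4), np.float64(183.5), np.float64(188.9), np.float64(198.1)]
0.23 0.005 [np.float64(167.4), np.float64(177.2), np.float64(182.0), np.float64(187.3), np.float64(196.5)]
obs tip 171.8 brass/nose 177.5 collar 183 handle 198.3
```

```bash
python3 -m crank '8 -2 -40 0 10;8 -2 -75 0 10;8 -2 -100 0 10;8 -2 -115 0 10;8 -2 -125 0 10'
python3 -m crank '-4 1.2 0 0 10;-8 2.4 0 0 10;-11 3.3 0 0 10;-14 4.1 0 0 10;-15 4.4 0 0 10'
python3 -m crank '-1.5 0.4 0 0 10;-3 0.9 0 0 10;-3 0.9 0 0 10'
```

```text
time: 11.35
tool_pos: [0.4417, -0.3109, 0.1341]
ee_rot: [-90.2, -0.0, -107.4]
force: [0.9, -0.1, -1.1]
opening: 0.0199
time: 11.85
tool_pos: [0.4299, -0.3078, 0.1374]
ee_rot: [-89.6, -0.1, -107.4]
force: [5.3, -1.3, -1.0]
opening: 0.0198
time: 12.15
tool_pos: [0.4289, -0.3075, 0.1378]
ee_rot: [-89.4, -0.1, -107.3]
force: [8.3, -3.2, -2.0]
opening: 0.0197
```

```bash
python3 -m crank '-1.5 0.4 0 0 10;-3 0.9 0 0 10;-4 1.2 0 0 10;-4 1.2 0 0 10'
python3 -m crank '2 -0.6 0 0 10;3 -1 2 0 10;3 -1 20 0 10;3 -1 60 0 10;3 -1 100 0 10'
python3 -m crank '0 0 25 0 10;0 0 25 0 10;0 0 25 0 10;0 0 25 0 10'
cat > see.py <<'E'
import sys
from tilt import *
np.set_printoptions(precision=4,suppress=True)
s=manip.read_state();c=cam('wrist');im=grab('wrist',sys.argv[1]);yaw=np.radians(s['ee_rot'][2])
print(s['force'],s['tool_pos'],s['ee_rot'],s['joints'])
for r in range(150,204): print(r,im[r,319:323].mean(0).astype(int).tolist(),end=' ')
np.save(sys.argv[1]+'.npy',np.r_[c[0],c[1],c[2],c[3].ravel(),s['tool_pos'],yaw])
E
python3 see.py w7
```

```text
time: 12.55
tool_pos: [0.4249, -0.3063, 0.1378]
ee_rot: [-89.5, -0.1, -107.3]
force: [6.9, -2.1, -1.3]
opening: 0.0198
time: 13.05
tool_pos: [0.4212, -0.305, 0.2361]
ee_rot: [-90.4, 0.0, -107.4]
force: [0.2, -0.4, -1.2]
opening: 0.0199
time: 13.45
tool_pos: [0.4223, -0.3048, 0.2593]
ee_rot: [-90.2, 0.0, -107.4]
force: [0.2, -0.2, -1.1]
opening: 0.0197
[ 0.2169 -0.2327 -1.0959] [ 0.4223 -0.3048  0.2593] [ -90.2483    0.0416 -107.3736] [-12.8821  14.1224  53.3775 107.9443 -12.4887  64.3103 -62.1903]
150 [72, 77, 76] 151 [72, 77, 77] 152 [72, 76, 74] 153 [74, 76, 76] 154 [74, 76, 76] 155 [71, 72, 72] 156 [87, 92, 91] 157 [131, 139, 139] 158 [156, 161, 164] 159 [160, 168, 170] 160 [159, 167, 170] 161 [161, 168, 171] 162 [161, 170, 172] 163 [163, 171, 173] 164 [154, 160, 163] 165 [116, 130, 139] 166 [75, 120, 150] 167 [52, 124, 165] 168 [51, 125, 169] 169 [51, 125, 168] 170 [53, 127, 170] 171 [69, 125, 162] 172 [102, 124, 144] 173 [122, 125, 135] 174 [126, 128, 138] 175 [124, 127, 137] 176 [125, 130, 137] 177 [128, 131, 142] 178 [123, 127, 136] 179 [92, 96, 101] 180 [42, 42, 46] 181 [19, 16, 17] 182 [15, 14, 13] 183 [18, 17, 15] 184 [23, 21, 20] 185 [24, 21, 20] 186 [23, 21, 19] 187 [20, 20, 19] 188 [24, 21, 22] 189 [21, 17, 21] 190 [20, 19, 18] 191 [23, 20, 20] 192 [20, 18, 18] 193 [22, 16, 14] 194 [21, 27, 48] 195 [26, 61, 130] 196 [25, 83, 182] 197 [27, 91, 198] 198 [25, 90, 196] 199 [28, 91, 197] 200 [26, 90, 196] 201 [26, 89, 197] 202 [26, 89, 196] 203 [23, 88, 195]
```

```bash
python3 -m crank '10 50 0 0.1 10;20 100 0 0.2 10;25 150 0 0.3 10;25 200 0 0.4 10;25 250 0 0.534 10' >/dev/null
python3 -m crank '-5 40 0 0 10;-10 70 0 0 10;-10 70 0 0 10;-10 70 0 0 10;-10 70 0 0 10'
python3 see.py w8 | head -2
python3 -m crank '0 50 0 0 10;0 100 0 0 10;0 150 0 0 10;0 160 0 0 10;0 160 0 0 10;' | head -0; python3 -m crank '0 50 0 0 10;0 100 0 0 10;0 150 0 0 10;0 160 0 0 10;0 160 0 0 10'
python3 -m crank '0 0 0 0 10;0 0 0 0 10'
python3 see.py w9 | head -2
python3 - <<'E'
import cv2,numpy as np
cv2.imwrite('pics/z8.png',np.vstack([cv2.imread(f'pics/{n}.png')[20:280] for n in('w8','w9')]))
E
```

```text
time: 14.5
tool_pos: [0.4384, 0.0105, 0.2605]
ee_rot: [-90.1, -0.0, -76.9]
force: [-0.9, -0.7, -0.8]
opening: 0.0201
[-0.9304 -0.6704 -0.8413] [0.4384 0.0105 0.2605] [-90.0874  -0.0461 -76.9117] [-42.4005   1.1018  36.6725 116.7845  -0.6782  62.4142 -82.3299]
150 [29, 27, 28] 151 [29, 28, 27] 152 [27, 26, 24] 153 [28, 25, 25] 154 [28, 26, 25] 155 [29, 28, 26] 156 [29, 28, 28] 157 [29, 27, 27] 158 [26, 25, 25] 159 [30, 29, 28] 160 [29, 26, 27] 161 [29, 27, 25] 162 [27, 26, 25] 163 [27, 23, 22] 164 [28, 26, 27] 165 [38, 68, 90] 166 [62, 137, 183] 167 [73, 167, 217] 168 [75, 170, 221] 169 [73, 169, 220] 170 [74, 169, 219] 171 [96, 167, 211] 172 [141, 168, 192] 173 [166, 170, 183] 174 [168, 172, 183] 175 [168, 171, 183] 176 [169, 174, 186] 177 [172, 177, 188] 178 [167, 171, 182] 179 [128, 131, 140] 180 [66, 67, 70] 181 [30, 28, 29] 182 [26, 22, 23] 183 [30, 30, 28] 184 [34, 31, 30] 185 [36, 34, 34] 186 [32, 29, 30] 187 [32, 27, 27] 188 [34, 31, 32] 189 [30, 28, 27] 190 [31, 27, 29] 191 [29, 25, 26] 192 [31, 28, 26] 193 [31, 25, 21] 194 [34, 40, 68] 195 [31, 78, 170] 196 [36, 113, 235] 19
[... 869 characters left out ...]
[73, 167, 218] 171 [95, 166, 210] 172 [139, 164, 190] 173 [162, 168, 180] 174 [167, 169, 180] 175 [166, 171, 182] 176 [168, 173, 184] 177 [170, 175, 186] 178 [167, 172, 183] 179 [125, 129, 138] 180 [67, 68, 72] 181 [28, 27, 24] 182 [25, 23, 23] 183 [28, 26, 26] 184 [34, 32, 31] 185 [34, 31, 29] 186 [34, 29, 31] 187 [32, 30, 30] 188 [31, 27, 27] 189 [30, 27, 29] 190 [30, 28, 29] 191 [32, 27, 28] 192 [30, 27, 26] 193 [31, 24, 21] 194 [32, 40, 67] 195 [32, 80, 171] 196 [35, 113, 234] 197 [38, 122, 239] 198 [37, 122, 238] 199 [38, 123, 237] 200 [38, 122, 237] 201 [38, 122, 237] 202 [37, 121, 237] 203 [36, 121, 237] Exception ignored on flushing sys.stdout:
BrokenPipeError: [Errno 32] Broken pipe
```

View pics/z8.png

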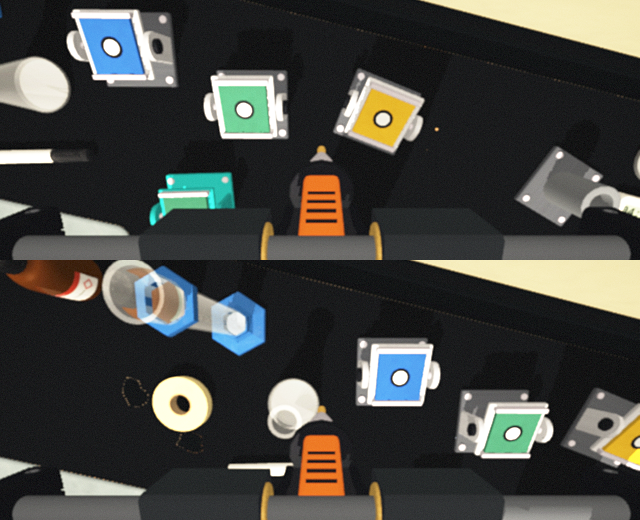

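```bash
cat > m2.py <<'E'
from m import *
def ld(n):
    v=np.load(n+'.npy'); return (v[0],v[1],v[2],v[3:19].reshape(4,4))
c={'w1':c1,'w2':c2,'w8':ld('w8'),'w9':ld('w9')}
sd={'w1':(331,177),'w2':(147,169),'w8':(244,130),'w9':(512,193)}
G=((60,60,40),(88,255,255)); Q={};Sp={}
for n in sd:
    im=cv2.imread(f'pics/{n}.png'); q=quad(im,sd[n],*G); w=np.array([onz(c[n],*p,.057)for p in q]); o=np.argsort(np.arctan2(*(w-w.mean(0))[:,[1,0]].T)); Q[n]=q[o]; Sp[n]=spot(im,sd[n])[0]
def multi(px):
    A=np.zeros((3,3));b=np.zeros(3)
    for n,p in px.items():
        o,d=ray(c[n],*p); M=np.eye(3)-np.outer(d,d); A+=M;b+=M@o
    X=np.linalg.solve(A,b); return X,[np.round(proj(c[n],X)-p,1) for n,p in px.items()]
for sel in(['w8','w9'],['w2','w9'],['w1','w2','w8','w9']):
    print(sel,'spot',*multi({n:Sp[n]for n in sel}))
    C=np.array([multi({n:Q[n][i]for n in sel})[0] for i in range(4)]); print(C)
    ex=(C[1]-C[0]+C[2]-C[3])/2; ey=(C[3]-C[0]+C[2]-C[1])/2
    print('len',np.linalg.norm(ex),np.linalg.norm(ey),'tilt',np.arctan2(ex[2],np.hypot(*ex[:2])),'yaw',np.degrees(np.arctan2(ex[1],ex[0])),np.degrees(np.arctan2(-ey[0],ey[1])),'ylevel',ey[2])
E
python3 m2.py
python3 - <<'E'
from tilt import *
for n,rt,rh in(('w7',165.3,195),('w8',165.2,195.1),('w9',165.2,195.1)):
    v=np.load(n+'.npy');c=(v[0],v[1],v[2],v[3:19].reshape(4,4))
    print([tilt(c,v[19:22],v[22],rt,rh,l)[0] for l in(.003,.0015)])
E
```

```text
[array([0.24117753, 0.00600491]), array([0.25995551, 0.00477097])]
[array([0.2447845 , 0.00499394]), array([0.26359843, 0.00379415])]
[array([0.24620869, 0.00495309]), array([0.26502458, 0.00375433])]Traceback (most recent call last):
  File "m2.py", line 8, in <module>
    im=cv2.imread(f'pics/{n}.png'); q=quad(im,sd[n],*G); w=np.array([onz(c[n],*p,.057)for p in q]); o=np.argsort(np.arctan2(*(w-w.mean(0))[:,[1,0]].T)); Q[n]=q[o]; Sp[n]=spot(im,sd[n])[0]
                                      ~~~~^^^^^^^^^^^^^
  File "m.py", line 19, in quad
    f=cv2.fitLine(P[(s<2.5)&(t>.15*ln)&(t<.85*ln)].astype('f4'),cv2.DIST_HUBER,0,.01,.01).ravel(); L.append(f)
      ~~~~~~~~~~~^^^^^^^^^^^^^^^^^^^^^^^^^^^^^^^^^^^^^^^^^^^^^^^^^^^^^^^^^^^^^^^^^^^^^^^^
cv2.error: OpenCV(4.12.0) /io/opencv/modules/imgproc/src/linefit.cpp:50: error: (-215:Assertion failed) count > 0 in function 'fitLine2D_wods'
```

```bash
sed -i "s/astype('u1'),0,2)/astype('u1'),0,1)/" m.py; python3 m2.py
```

```text
['w8', 'w9'] spot [0.4677 0.1038 0.0561] [array([ 0., -0.]), array([-0.,  0.])]
[[0.4477 0.0735 0.0461]
 [0.4972 0.0848 0.0612]
 [0.4858 0.1338 0.0605]
 [0.436  0.1222 0.044 ]]
len 0.053350169856662924 0.050223860559647365 tilt 0.30120632674594017 yaw 12.960070231173674 13.360660761917625 ylevel -0.0014637153165425673
['w2', 'w9'] spot [0.4676 0.1038 0.0561] [array([-0., -0.]), array([-0.,  0.])]
[[0.448  0.0733 0.0457]
 [0.4972 0.0845 0.0607]
 [0.4857 0.1342 0.0611]
 [0.4364 0.123  0.0451]]
len 0.05279882387739702 0.05101793136352811 tilt 0.2984339695613388 yaw 12.850009248975175 13.115072194111109 ylevel -8.99963498325676e-05
['w1', 'w2', 'w8', 'w9'] spot [0.4677 0.1038 0.0561] [array([-0., -0.]), array([ 0., -0.]), array([-0., -0.]), array([0., 0.])]
[[0.4481 0.0736 0.0456]
 [0.4972 0.0849 0.0605]
 [0.486  0.1337 0.0613]
 [0.4367 0.1223 0.0452]]
len 0.052837431921045744 0.05003935120984881 tilt 0.2965971129809167 yaw 12.976789883687523 13.10637855154121 ylevel 0.000233646925414846
```

```bash
python3 - <<'E'
from h import *
from scipy.optimize import least_squares
v=np.load('w9.npy');c=(v[0],v[1],v[2],v[3:19].reshape(4,4));yaw=v[22]
L=np.array([np.sin(yaw),-np.cos(yaw),0]);g=v[19:22]+[0,0,.019]
F=((.105,None,165.2),(.045,.0195,179.6),(.038,.013,195.1))
for lead in(.003,.002,.001):
  def f(p):
    th,sl,x=p; ax=np.array([0,0,-1])*np.cos(th)-L*np.sin(th); pp=-L*np.cos(th)+np.array([0,0,1])*np.sin(th)
    return [proj(c,g+ax*(k+sl)+((r or lead)+x)*pp)[1]-q for k,r,q in F]
  r=least_squares(lambda p:f((p[0],p[1],0)),[.25,0]); print(lead,r.x,r.fun, least_squares(f,[.25,0,0]).x)
im=cv2.imread('pics/w9.png');h=cv2.cvtColor(im,cv2.COLOR_BGR2HSV)
for r in range(163,182): 
    row=h[r,300:345]; b=np.where((row[:,1]>100)&(row[:,2]>90))[0]; n=np.where((row[:,1]<60)&(row[:,2]>90))[0]; print(r,'brass',(b.min()+300,b.max()+300) if len(b) else '', 'nose',(n.min()+300,n.max()+300) if len(n) else '')
E
```

```text
0.003 [0.24027748 0.0064817 ] [-0.01802958  0.1297633  -0.10546481] [0.23655748 0.00362058 0.00161494]
0.002 [0.2530343  0.00553858] [-0.0045182   0.03343679 -0.02731521] [0.25208905 0.00481347 0.00042253]
0.001 [0.26574736 0.00465398] [ 0.00782879 -0.05959505  0.0489316 ] [ 0.26740884  0.00592524 -0.00076415]
163 brass  nose (np.int64(300), np.int64(318))
164 brass  nose (np.int64(300), np.int64(318))
165 brass (np.int64(320), np.int64(322)) nose (np.int64(300), np.int64(318))
166 brass (np.int64(319), np.int64(324)) nose (np.int64(300), np.int64(318))
167 brass (np.int64(319), np.int64(324)) nose (np.int64(300), np.int64(317))
168 brass (np.int64(318), np.int64(325)) nose (np.int64(300), np.int64(317))
169 brass (np.int64(318), np.int64(325)) nose (np.int64(300), np.int64(316))
170 brass (np.int64(318), np.int64(325)) nose (np.int64(300), np.int64(316))
171 brass (np.int64(318), np.int64(325)) nose (np.int64(300), np.int64(316))
172 brass (np.int64(324), np.int64(325)) nose (np.int64(300), np.int64(316))
173 brass  nose (np.int64(300), np.int64(325))
174 brass  nose (np.int64(300), np.int64(326))
175 brass  nose (np.int64(300), np.int64(327))
176 brass  nose (np.int64(300), np.int64(328))
177 brass  nose (np.int64(300), np.int64(329))
178 brass  nose (np.int64(300), np.int64(330))
179 brass  nose (np.int64(300), np.int64(331))
180 brass  nose (np.int64(300), np.int64(331))
181 brass  nose (np.int64(300), np.int64(331))
```

```bash
python3 -m crank '5 -50 0 -0.1 10;10 -100 0 -0.2 10;10 -150 0 -0.3 10;10 -200 0 -0.4 10;10 -250 0 -0.534 10' >/dev/null
python3 -m crank '0 -50 0 0 10;0 -100 0 0 10;0 -150 0 0 10;0 -200 0 0 10;0 -250 0 0 10' >/dev/null
python3 -m crank '-5 -50 0 0 10;-10 -100 0 0 10;-14 -138 0 0 10;-14 -138 0 0 10;-14 -138 0 0 10'
```

```text
time: 17.3
tool_pos: [0.4331, -0.3071, 0.2611]
ee_rot: [-90.0, 0.0, -107.6]
force: [0.1, 0.7, -2.1]
opening: 0.0197
```

```bash
python3 -m crank '2 -2 -40 0.003 10;2 -2 -80 0.003 10;2 -2 -105 0.003 10;2 -2 -115 0.003 10;2 -2 -115 0.003 10'
python3 -m crank '0 0 -5 0 10;0 0 -10 0 10;0 0 -16 0 10;0 0 -16 0 10'
```

```text
time: 17.8
tool_pos: [0.4364, -0.3061, 0.1453]
ee_rot: [-90.1, 0.1, -107.1]
force: [-0.5, -0.0, -0.3]
opening: 0.0197
time: 18.2
tool_pos: [0.4366, -0.3072, 0.1297]
ee_rot: [-90.0, 0.0, -107.2]
force: [-0.4, 0.9, -0.9]
opening: 0.0201
```

```bash
python3 -m crank '-3 -1 0 0 10;-6 -0.5 0 0 10;-9 0 0 0 10;-12 1 0 0 10;-13 1 0 0 10'
python3 -m crank '-1.5 0.4 0 0 10;-3 0.9 0 0 10;-3 0.9 0 0 10;-3 0.9 0 0 10'
```

```text
time: 18.7
tool_pos: [0.4281, -0.3078, 0.1317]
ee_rot: [-89.4, -0.1, -107.2]
force: [8.7, -0.9, -2.5]
opening: 0.0197
time: 19.1
tool_pos: [0.4254, -0.307, 0.1318]
ee_rot: [-89.4, -0.1, -107.2]
force: [7.7, -1.9, -0.8]
opening: 0.0199
```

```bash
python3 -m crank '-1 0.3 0 0 10;-2 0.6 0 0 10;-2 0.6 0 0 10'
python3 -m crank '2 -0.6 0 0 10;3 -1 2 0 10;3 -1 20 0 10;3 -1 60 0 10;3 -1 100 0 10'
python3 -m crank '0 0 30 0 10;0 0 30 0 10;0 0 30 0 10;0 0 30 0 10'
cat > t3.py <<'E'
import sys
from h import *
from scipy.optimize import least_squares
s=manip.read_state();c=cam('wrist');im=grab('wrist',sys.argv[1]);yaw=np.radians(s['ee_rot'][2])
np.save(sys.argv[1]+'.npy',np.r_[c[0],c[1],c[2],c[3].ravel(),s['tool_pos'],yaw])
L=np.array([np.sin(yaw),-np.cos(yaw),0]);g=s['tool_pos']+[0,0,.019]
col=im[:,319:323].mean(1).astype(float); sat=col[:,2]-col[:,0]
def cross(a,r0,r1,lv,up=True):
    for r in range(r0,r1):
        if (a[r]<lv<=a[r+1]) if up else (a[r]>=lv>a[r+1]): return r+.5+(lv-a[r])/(a[r+1]-a[r])-.0
rt=cross(sat,140,190,60);rh=cross(sat,185,215,100); rc=cross(col.mean(1),int(rt)+9,int(rh)-5,85,False)
print('rows',rt,rc,rh)
F=((.105,.0018,rt),(.045,.0195,rc),(.038,.013,rh))
def f(p):
    th,sl=p; ax=np.array([0,0,-1])*np.cos(th)-L*np.sin(th); pp=-L*np.cos(th)+np.array([0,0,1])*np.sin(th)
    return [proj(c,g+ax*(k+sl)+r*pp)[1]-q for k,r,q in F]
r=least_squares(f,[.25,0]); th,sl=r.x; print('tilt',th,'slide',sl,r.fun)
print('tip',g+(np.array([0,0,-1])*np.cos(th)-L*np.sin(th))*(.105+sl),s['tool_pos'],s['ee_rot'],s['force'],s['time'])
E
python3 t3.py w10
```

```text
time: 19.4
tool_pos: [0.4237, -0.3065, 0.1319]
ee_rot: [-89.4, -0.1, -107.1]
force: [8.7, -2.1, -0.9]
opening: 0.0197
time: 19.9
tool_pos: [0.4192, -0.3055, 0.2301]
ee_rot: [-90.3, -0.0, -107.3]
force: [1.5, -0.0, -0.5]
opening: 0.0199
time: 20.3
tool_pos: [0.4203, -0.3052, 0.2584]
ee_rot: [-90.2, 0.0, -107.2]
force: [-0.6, 0.2, -1.5]
opening: 0.0199
rows 160.06756756756758 176.16218487394957 192.04450261780104
tilt 0.2854633098465413 slide 0.007694753740639811 [-0.02472814  0.18931791 -0.15636561]
tip [ 0.4505946  -0.31455932  0.16930107] [ 0.42028037 -0.30516982  0.25843521] [-9.02247815e+01  3.94668696e-02 -1.07209789e+02] [-0.57132499  0.18191137 -1.46564507] 20.3
```

```bash
python3 -m crank '10 50 0 0.1 10;20 100 0 0.2 10;25 150 0 0.3 10;25 200 0 0.4 10;25 250 0 0.529 10' >/dev/null
python3 -m crank '-5 45 0 0 10;-10 90 0 0 10;-15 135 0 0 10;-16 150 0 0 10;-16 150 0 0 10'
python3 -m crank '0 0 -30 0 10;0 0 -50 0 10;0 0 -50 0 10;0 0 -50 0 10;0 0 -50 0 10'
python3 t3.py w11
```

```text
time: 21.35
tool_pos: [0.4295, 0.094, 0.2587]
ee_rot: [-90.2, -0.1, -76.6]
force: [0.8, -1.3, -1.5]
opening: 0.0199
time: 21.85
tool_pos: [0.4315, 0.0911, 0.2109]
ee_rot: [-89.9, 0.0, -77.0]
force: [0.7, 0.5, -0.1]
opening: 0.0203
rows 159.97941176470587 176.86625 191.70781893004116
tilt 0.2912198828884006 slide 0.00666185008066148 [ 0.05530982 -0.42675339  0.35265178]
tip [0.46276482 0.09837433 0.12295463] [0.43152988 0.09114581 0.21091488] [-8.99112953e+01  1.06867051e-04 -7.69697664e+01] [ 0.74808868  0.46292488 -0.1353091 ] 21.85
```

```bash
python3 -m crank '-2 4 -15 0 10;-2 4 -30 0 10;-2 4 -40 0 10;-2 4 -43 0 10;-2 4 -43 0 10'
python3 -m crank '0 0 0 0 10;0 0 0 0 10'
python3 t3.py w12
python3 - <<'E'
from h import *
c=cam('wrist');print(proj(c,(.4677,.1038,.0561)))
im=cv2.imread('pics/w12.png');cv2.imwrite('pics/z12.png',cv2.resize(im[120:220,250:390],None,fx=5,fy=5,interpolation=cv2.INTER_CUBIC))
E
```

```text
time: 22.4
tool_pos: [0.4289, 0.0956, 0.1672]
ee_rot: [-90.0, -0.0, -76.9]
force: [0.6, -0.3, -0.7]
opening: 0.0196
time: 22.6
tool_pos: [0.4292, 0.0958, 0.1676]
ee_rot: [-89.9, 0.0, -76.9]
force: [-0.2, -0.0, -1.8]
opening: 0.0201
rows 159.54833836858006 177.01965065502182 191.60208333333333
tilt 0.2954654288301473 slide 0.006312454715174141 [ 0.07713302 -0.6016844   0.49818829]
tip [0.46080809 0.10316317 0.08014922] [0.42923959 0.09581457 0.16763814] [-8.99232386e+01  1.34164937e-02 -7.68958926e+01] [-1.91138682e-01 -4.35034825e-04 -1.83376043e+00] 22.6
[320.95136964 149.0917581 ]
```

View pics/z12.png

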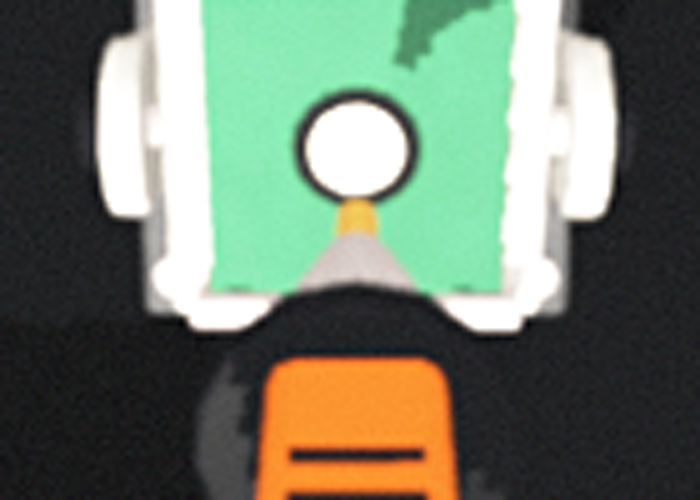

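```bash
cat > fz.py <<'E'
from h import *
n=np.array([-.286,-.0667,.956]);F=[];P=[];R=[]
for i in range(12):
    manip.grab_frame('wrist'); s=manip.read_state(); F.append(s['force']);P.append(s['tool_pos']);R.append(s['ee_rot'])
F=np.array(F);print('t',s['time'],'F',F.mean(0).round(2),'Fn',(F@n).mean().round(2),'+-',((F@n).std()/12**.5).round(2),'Fz',F[:,2].mean().round(2),'pos',np.mean(P,0).round(4),np.mean(R,0).round(2))
E
python3 fz.py
python3 -m crank '1.5 0.3 -5 0 10;3 0.6 -10 0 10;4.5 0.9 -15 0 10;6.4 1.1 -22 0 10;6.4 1.1 -22 0 10'
python3 fz.py; python3 t3.py w13
python3 -m crank '0.6 0.1 -2 0 10;1.4 0.3 -5 0 10;1.4 0.3 -5 0 10'
python3 fz.py;  python3 t3.py w14
```

```text
t 23.25 F [-0.15  0.07 -1.11] Fn -1.02 +- 0.13 Fz -1.11 pos [0.4288 0.0958 0.1672] [-89.98   0.   -76.89]
time: 23.75
tool_pos: [0.4346, 0.0966, 0.1439]
ee_rot: [-90.1, -0.1, -76.9]
force: [0.4, -0.1, -1.8]
opening: 0.02
t 24.35 F [ 0.16 -0.04 -1.12] Fn -1.12 +- 0.12 Fz -1.12 pos [0.4352 0.0968 0.1451] [-89.99  -0.   -76.89]
rows 160.9385026737968 176.95454545454547 191.6683569979716
tilt 0.27963793234273004 slide 0.007377792652299415 [ 0.05617987 -0.42322324  0.34816911]
tip [0.46534193 0.10387051 0.05610747] [0.43513289 0.09683658 0.14512   ] [-8.99874463e+01  2.19507060e-03 -7.68926927e+01] [-0.37392388  0.0600305  -1.5772614 ] 24.35
time: 24.7
tool_pos: [0.4363, 0.0971, 0.1396]
ee_rot: [-90.0, -0.0, -76.9]
force: [0.4, 1.1, -1.1]
opening: 0.0196
t 25.3 F [-0.13 -0.02 -1.04] Fn -0.96 +- 0.11 Fz -1.04 pos [0.4365 0.0971 0.14  ] [-9.000e+01 -1.000e-02 -7.689e+01]
rows 160.1920152091255 176.89742086752636 191.69387755102042
tilt 0.2874152348152062 slide 0.006776360425709002 [ 0.05701007 -0.43759628  0.36124869]
tip [0.46740302 0.10435756 0.05189062] [0.43654349 0.09716899 0.14008189] [-8.99909370e+01 -1.49668182e-03 -7.68870825e+01] [ 0.49894407  0.0214233  -1.40766261] 25.3
```

```bash
python3 -m crank '0.4 0.1 -1.2 0 10;0.7 0.2 -2.4 0 10;0.7 0.2 -2.4 0 10'
python3 fz.py;  python3 t3.py w15
python3 - <<'E'
from h import *
c=cam('wrist');print(proj(c,(.4677,.1038,.0561)))
im=[cv2.resize(cv2.imread(f'pics/{n}.png')[120:210,270:370],None,fx=4,fy=4,interpolation=cv2.INTER_CUBIC) for n in('w13','w15')]
cv2.imwrite('pics/z15.png',np.hstack(im))
E
```

```text
time: 25.65
tool_pos: [0.4373, 0.0974, 0.1376]
ee_rot: [-90.0, -0.0, -76.9]
force: [-0.3, -0.1, 0.4]
opening: 0.0201
t 26.25 F [-0.28  0.05  0.13] Fn 0.2 +- 0.15 Fz 0.13 pos [0.4373 0.0973 0.1377] [-89.99  -0.   -76.89]
rows 161.1727272727273 176.8898104265403 191.6922290388548
tilt 0.2768579472676859 slide 0.007512560974755579 [ 0.04796176 -0.35909917  0.2950545 ]
tip [0.46723842 0.10433911 0.04845249] [0.43728658 0.09736274 0.13768047] [-8.99877461e+01 -3.37936173e-03 -7.68884505e+01] [0.10642577 0.1919631  0.19756511] 26.25
[320.40200811 164.51969947]
```

View pics/z15.png

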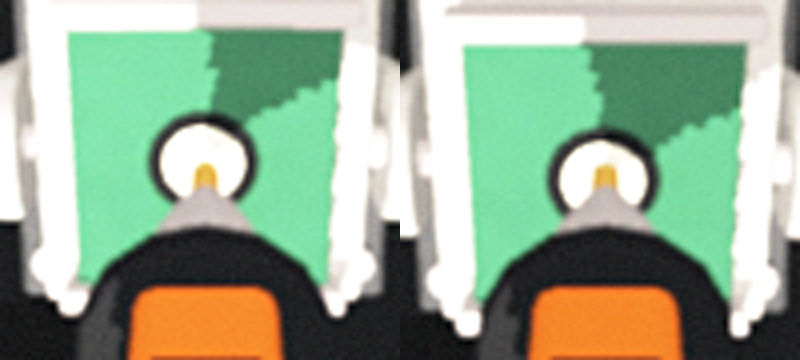

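```bash
python3 -m crank '0.4 0.1 -1.2 0 10;0.8 0.2 -2.4 0 10;1.1 0.3 -3.7 0 10;1.1 0.3 -3.7 0 10'
python3 fz.py;  python3 t3.py w16
```

```text
time: 26.7
tool_pos: [0.4383, 0.0976, 0.1338]
ee_rot: [-90.0, -0.0, -76.9]
force: [0.0, -0.2, 1.3]
opening: 0.0197
t 27.3 F [-0.18 -0.51  0.99] Fn 1.03 +- 0.17 Fz 0.99 pos [0.4383 0.0976 0.134 ] [-90.    -0.   -76.89]
rows 163.5064308681672 176.90540540540542 191.69959677419354
tilt 0.2516035600324057 slide 0.009459021263741499 [ 0.02471458 -0.17441428  0.14164116]
tip [0.46609238 0.10407324 0.04210784] [0.43833958 0.0976102  0.13396306] [-8.99939935e+01 -5.61117571e-03 -7.68906719e+01] [-0.6890367  -0.66566089 -0.17203048] 27.3
```

```bash
python3 fz.py; python3 -c "
from plant import manip
print(manip.sign_off())"
```

```text
t 27.95 F [-0.31 -0.4   0.81] Fn 0.89 +- 0.12 Fz 0.81 pos [0.4383 0.0976 0.1339] [-90.    -0.   -76.89]
the job is handed in; nothing more can be done
None
```

The probe is out of its holder and its tip is pressed on the green disc about half-way in. It is still gripped and holding steady; I handed in at 27.95 s of the 48 s.

The moves cannot tilt the tool, so I turned the probe inside the grip. I gripped it, raised it part-way, pushed its nose against the holder's rim three times, then lifted it clear.

What the last checks showed:
- **Position:** in the last picture I viewed, at first contact, the tip was within about 1 mm of the disc's centre.
- **Squareness:** the plate tilts 0.298 rad, from four camera views. The probe leans about 0.30 rad, worked out from the arm's pose at first contact.
- **Tip travel:** the force rise of about 2.0 N gives 5.5 mm, and the arm's travel since contact gives about 6.3 mm. The shift of the tip in the picture gives about 6.2 mm. Half travel is 6 mm.
- **Steadiness:** two force readings half a second apart agreed within noise (1.03 and 0.89 N, not zeroed for the probe's weight). The grip and collar edges in the picture did not shift during the press.

Where things disagreed or went wrong:
- **Probe lean:** fitting the lean from the wrist camera alone gave 0.28–0.295 rad, and put the tip several millimetres too low. I went by the contact measurement instead.
- **Grip:** the first grip closed late, part-way up the handle, so I redid it. The probe then slid about 2.5 mm in the fingers while being turned.
- **Stray move:** a command I ran twice carried the held probe 160 mm too far left, over the flask. The readings showed no contact.
- **Not checked:** I took no final picture of the plate tilt or of the other things on the bench.

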